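Angle a cell stack past the lid pillar into its bay

TASK

Push the long cell stack into its bay in the battery tray, so that it ends lying flat and flush along the tray's far wall, between the two bay ribs. A steel pillar stands in front of one end of the bay, so slide that end in behind the pillar at an angle and then swing the other end home. Only push it with the fingers from outside: keep it sliding on the tray floor, never lift it or take it between the fingers, leave the other things in the tray and on the bench where they are, and finish clear of everything.

Things in the scene. Friction and masses are not known exactly. Their poses are not given: they have to be found in the camera images.
- tray: Fixed tray: black walls with pale trim, tan floor. Origin: centre of its underside, on the bench; x points from the near to the far wall, y to the left. Inside it spans x -150 to +150 mm, y -250 to +250 mm; the floor is 6 mm above the bench, the wall tops 53 mm (corner posts 54). Walls 8 mm thick; on the near wall a low handle outside.
- bay (a point): Where the centre of the stack's underside belongs: on the tray floor at tray x 128, y 0, z 6 mm; axes as the tray's. The bay is the 256 mm along the far wall between two upright aluminium ribs, each 4 mm thick, 40 mm high, standing 30 mm out from the far wall (tray x 120 to 150) at tray y +130 and -130 mm.
- pillar: Fixed upright steel pillar, 14 mm in diameter, 66 mm tall, on the tray floor. Origin: centre of its foot; axes as the tray's. It stands at tray x 75 mm and tray y +95 or -95 mm (by chance), leaving 68 mm between it and the far wall. A flush brass insert marks the other, empty pillar place and is no obstacle.
- stack: Loose bar 44 mm wide (its x), 240 mm long (its y), 40 mm high: grey cells between aluminium end plates, copper tabs and a green strip on top; 0.6 to 0.9 kg. Origin: centre of its underside. Starts on the tray floor in front of the bay, askew by up to 15 degrees. Either end may go behind the pillar; it slides with dry friction and stays where left.
- end0 (a point): Middle of the lower edge of the stack's +y end face (stack frame 0, 120, 0 mm).
- end1 (a point): Middle of the lower edge of the stack's -y end face (stack frame 0, -120, 0 mm).
- fan: black square cooling fan, 40 x 40 x 20 mm, lying loose in a far corner of the tray outside a bay rib (left or right corner, by chance). Origin: centre of its underside. A bystander.
- contactor: black block-shaped relay, 36 x 36 mm, 50 mm high with two brass studs on top, standing loose in the other far corner of the tray. Origin: centre of its underside. A bystander.
- screwdriver: red-handled screwdriver, 200 mm long, lying on the bench right of the tray. A bystander.
- spanner: steel spanner, 150 mm long, lying on the bench right of the tray. A bystander.
- can: short spray can, 56 mm across, 105 mm high, standing on the bench right of the tray's far right corner. A bystander.
- tape: roll of black tape, 90 mm across, 19 mm high, lying on the bench to the right. A bystander.
- meter: yellow multimeter, 150 x 75 x 34 mm, lying on the bench left of the tray. A bystander.
- tub: orange open tub, 100 x 100 x 45 mm, on the bench left of the tray. A bystander.

How it is judged:
By the outcome, as a careful person would: the job done as asked, in the order asked, and still so for the second after the job is handed in, with the robot touching nothing.
It also fails if it takes over 67 s, if anything falls off the work surface, if the arm or the gripper's body presses on something with over 40 N, if the wrist force passes 120 N, or if a joint passes its speed limit or range.

ROBOT

A 7-joint arm with a two-finger parallel gripper is mounted at the origin on the work surface. World frame = base frame: x ahead of the robot, y to its left, z up, the work surface at z = 0. Lengths are in m, angles in degrees, forces in N, time in s.
With the tool pointing down it reaches from about 0.425 to 0.875 m from the base axis. Payload 4.7 kg.
Tool frame: the origin (TCP) lies on the centre line of the jaws, within the pads' length; the fingertips stand env.nose_length ahead of it and the grasp point (between the pads) lies 8 mm behind it (env.nose_length is the distance from the TCP to the fingertips, in m); y points along the fingers, z is the direction in which the jaws open and shut, and the axes are right-handed (so a half turn about y gives the same grasp; the last joint's range is limited). The gripper opens to 87 mm and grips with 3 to 60 N. Pads are 19 mm wide; open, the fingers measure 117 mm over their backs; the gripper's body (75 mm by 190 mm) begins 51 mm behind the grasp point.
Start: joints at [76.209, 18.392, -4.016, 83.108, 1.295, 78.541, -3.26], TCP at [0.164, -0.629, 0.234] pointing down, gripper open.
Joint ranges: [-163.93, 163.93], [-17.29, 119.83], [-79.2, 71.16], [3.27, 140.29], [-89.18, 269.18], [5.43, 117.66], [-154.24, 154.24]. Speed limits (degrees/s): [147.25, 147.25, 180, 180, 180, 180, 180].

INTERFACE

Orientations are given as [roll, pitch, yaw] about the fixed x, y, z axes, in that order (R = Rz(yaw) Ry(pitch) Rx(roll)).
In Python, from cell import env, read_camera, camera_info, job, models gives the robot as it stands.
- The arm moves only by the tool move_arm, never from a script. Its argument "moves" is a list of rows, each a list of 6 numbers: the shift along the tool's x, y, z in mm, then the turn, a rotation vector about the tool's x, y, z in degrees. In form: [[x, y, z, ax, ay, az], ...]. A call has 1 to 20 rows; each row is the pose to reach, as a shift and turn from the pose commanded when the call began, along the tool's axes at that moment; what a row does not reach only later rows make up. A row lasts 1/12 s, in which the tool goes at most 41.7 mm and 7.16 degrees, less where a joint would pass 70% of its speed; a pose out of reach is approached as far as the arm can. A call with a gripper value outside its range is refused whole. "claw" is the finger opening in mm, from 0 to 87, set as the call begins (left out, the last holds). The fingers move at their own pace and stop on an object; "newtons" is the grip in N (left out, the last holds). Time passes only in rows, so rows that repeat a pose let the fingers close. It gives the time, the measured TCP pose, the force and the opening at its end, in the units of the state.
- env.get_obs(): the state, without advancing time (a new reading comes with each control period).
- read_camera(name): name is "side" or "top"; returns (picture, depth): 420x560x3 uint8, red, green, blue; 420x560 float32, m along the optical axis (not along the pixel's ray), 0 where there is no reading.
- camera_info(name): a dict with "fx", "fy", "cx", "cy" (pixels), "R" (3x3) and "t" (3): a world point X has camera coordinates R X + t. Camera axes: x right, y down, z forward; pixel columns grow to the right and rows downward; lengths in m; the calibration is good to about 2 mm. A picture is of the moment at which its call begins. camera_info takes no time and is no camera call.
- job.sign_off(): hands the job in, once; it reports no verdict.
Trained networks look in the newest picture that a camera, given by its name, has taken for a name from the list of things; names that differ only in an ending like _2 or _b are one class to them, and where a whole thing is asked for, a point or a joint stands for the part that bears it (a point fixed in the world has none). Each returns a list of dicts, best first, with "score" (0 to 1); they miss things now and then, are a little off and sometimes report something else, mostly with a low value. They report only what shows in the picture. A call takes as long as a camera call.
- models.spot_in(target, camera): "point" ([x, y, z] in m, in world coordinates, good to about 4 mm: the middle of the surface that is visible of it).
- models.cut_out(target, camera): "mask" (420x560 bool, what is visible of it).
The state is a dict: "time_s": time; "qpos": joint angles; "joint_velocities": joint speeds; "effort": joint torques, N m; "tool_pos": TCP position; "tool_rot": TCP orientation; "force": force on the tool from outside, world axes, zero at the start; "wrist_torque": the same for the moment, N m; "grip_width": finger opening in m.
Only numpy, scipy, OpenCV 4.12 (cv2) and the standard library are available. Lean on these libraries where they do the work, as an engineer would, in place of code of your own. Each camera call takes 0.05 s, during which the arm holds its last target.

## Working session

There is one attempt and no reset: what is moved stays moved. The work goes in short steps, Python scripts to look and compute and a tool call to move; the robot and the scene stay as the last step left them, time stands still between calls to the robot, and variables do not carry over. Pictures are saved under pics/ and viewed, and the job is handed in when it is done.

Besides the shell and the picture viewer there is one more tool, called after "Emit:" as name(argument=value, ...) on one line, values as JSON. move_arm: Moves the arm, as the interface text tells. Its arguments: {"type":"object","properties":{"moves":{"type":"array","items":{"type":"array","items":{"type":"number"}}},"claw":{"type":"number"},"newtons":{"type":"number"}},"required":["moves"]}

```bash
ls; mkdir -p pics; python3 - <<'E'
from cell import env, read_camera, camera_info, job, models
import cv2, numpy as np
print(env.get_obs()); print(env.nose_length)
for n in ("top","side"):
    p,d=read_camera(n); cv2.imwrite(f"pics/{n}0.png",p[:,:,::-1]); np.savez(f"{n}0.npz",p=p,d=d)
    print(n,camera_info(n))
    for t in ("stack","pillar","tray","fan","contactor","end0","end1","bay"):
        try:
            r=models.spot_in(t,n); print(t,[(np.round(q["point"],4),round(q["score"],2)) for q in r[:2]])
        except Exception as e: print(t,e)
E
```

```text
pics
{'time_s': 0.0, 'qpos': array([76.20941974, 18.43968548, -4.01447115, 83.17354099,  1.29609407,
       78.53978385, -3.26033865]), 'joint_velocities': array([-0.01718079, -0.00457305,  0.03132064,  0.02145537, -0.0037589 ,
        0.0822382 ,  0.00092141]), 'effort': array([ 1.04120318e-03, -4.91292572e+01, -4.03748788e-01, -3.12524307e+01,
       -6.40340103e-02,  4.37241001e-02,  1.74054326e-04]), 'tool_pos': array([ 0.16363265, -0.62853316,  0.23246617]), 'tool_rot': array([-9.01077143e+01, -7.03228114e-03, -1.65400820e+02]), 'force': array([-0.82556163,  0.06315119, -0.43537937]), 'wrist_torque': array([-0.00082155,  0.03557801, -0.00930287]), 'grip_width': 0.0870336720305624}
0.011
top {'fx': 417.5977474540883, 'fy': 417.5977474540883, 'cx': 277.5002219124727, 'cy': 204.67922694843324, 'R': array([[-0.0150253 , -0.99987962, -0.00387117],
       [-0.99932034,  0.01514701, -0.03360687],
       [ 0.03366146,  0.00336359, -0.99942763]]), 't': array([-0.05888824,  0.513829  ,  1.15092692])}
stack [(array([0.5229, 0.0296, 0.049 ]), 0.58)]
pillar []
tray [(array([0.532 , 0.0451, 0
[... 445 characters left out ...]
4131432250713, 'fy': 382.4131432250713, 'cx': 274.06987004290386, 'cy': 212.72296163691811, 'R': array([[ 0.99788779, -0.06460965,  0.00674932],
       [-0.03341047, -0.599553  , -0.79963738],
       [ 0.05571087,  0.79772288, -0.60044526]]), 't': array([-0.54224473,  0.01774563,  1.07537347])}
stack [(array([ 0.5195, -0.0092,  0.0408]), 0.95)]
pillar [(array([ 0.6467, -0.1697,  0.042 ]), 0.52), (array([0.4046, 0.4247, 0.0363]), 0.31)]
tray [(array([ 0.529 , -0.0164,  0.0086]), 0.88)]
fan []
contactor [(array([ 0.6434, -0.1728,  0.0412]), 0.84)]
end0 [(array([ 0.5182, -0.0104,  0.0453]), 0.69)]
end1 [(array([ 0.5182, -0.0104,  0.0453]), 0.69)]
bay [(array([ 0.5259, -0.0155,  0.0055]), 0.87)]
```

View pics/top0.png

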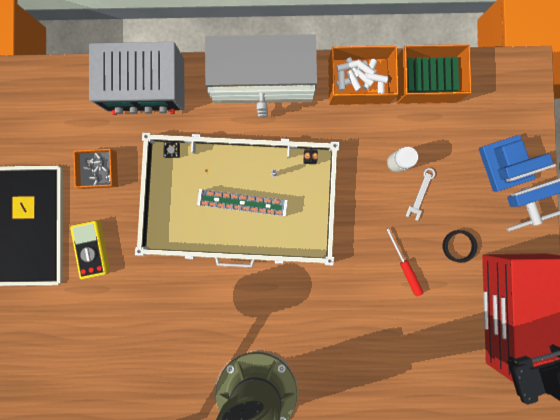

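View pics/side0.png

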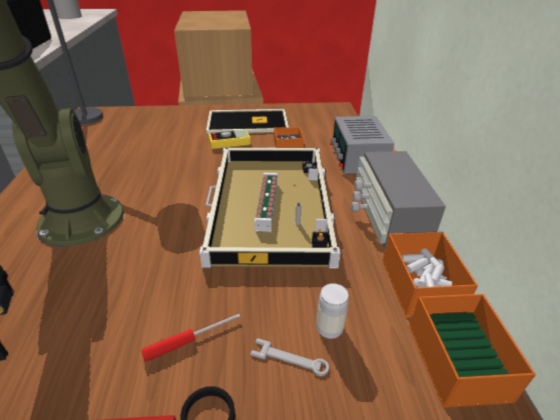

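The top view shows the pillar on the right (274,173), the brass insert at (206,170), the fan far-left (172,149), the contactor far-right (310,156), and the stack in the middle from (200,198) to (286,208). Next I'll measure the tray and stack precisely.

```bash
python3 - <<'E'
import cv2,numpy as np
p=np.load("top0.npz")["p"]; c=p[120:275,125:350,::-1]
cv2.imwrite("pics/topz.png",cv2.resize(c,None,fx=3.5,fy=3.5,interpolation=cv2.INTER_CUBIC))
p=np.load("side0.npz")["p"]; c=p[140:275,190:350,::-1]
cv2.imwrite("pics/sidez.png",cv2.resize(c,None,fx=4.4,fy=4.4,interpolation=cv2.INTER_CUBIC))
E
```

```text
(no output)
```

View pics/topz.png

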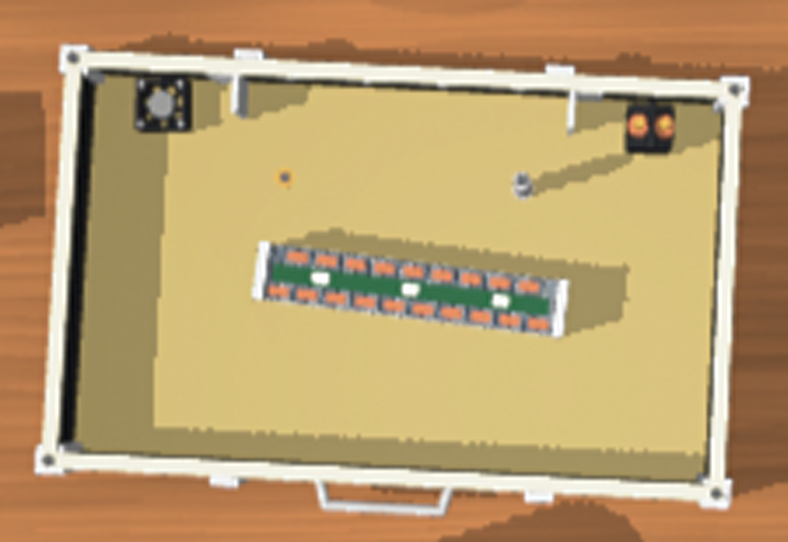

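View pics/sidez.png

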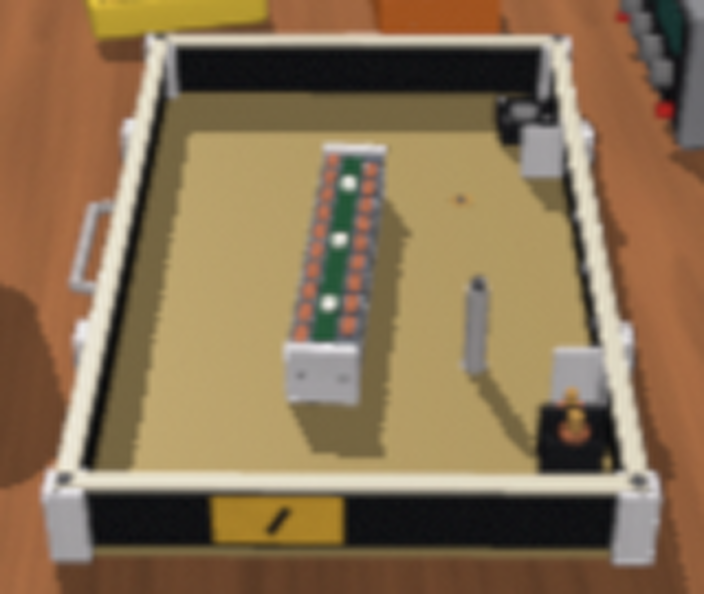

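```bash
cat > h.py <<'E'
import numpy as np, json, os
from scipy.optimize import least_squares
from cell import env, read_camera, camera_info, job, models
def toplane(n,uv,z):
    c=camera_info(n); uv=np.atleast_2d(uv).astype(float)
    d=np.c_[(uv[:,0]-c["cx"])/c["fx"],(uv[:,1]-c["cy"])/c["fy"],np.ones(len(uv))]@c["R"]
    o=-c["R"].T@c["t"]
    return o+d*((z-o[2])/d[:,2])[:,None]
def cloud(n,d):
    c=camera_info(n); v,u=np.mgrid[:d.shape[0],:d.shape[1]]
    P=np.stack([(u-c["cx"])/c["fx"]*d,(v-c["cy"])/c["fy"]*d,d],-1)
    return (P-c["t"])@c["R"]
def fit2(model,pts):  # rigid 2D: pts = R model + t
    m=model.mean(0);q=pts.mean(0);H=(model-m).T@(pts-q)
    a=np.arctan2(H[0,1]-H[1,0],H[0,0]+H[1,1]);R=np.array([[np.cos(a),-np.sin(a)],[np.sin(a),np.cos(a)]])
    t=q-R@m; return t,a,(pts-model@R.T-t)
E
python3 - <<'E'
from h import *
np.set_printoptions(precision=4,suppress=True)
z2=lambda a:(np.array(a)+.5)/3.5-.5+[125,120]
tc=z2([(73,58),(735,90),(716,494),(47,460)])
M=np.array([(.154,.254),(.154,-.254),(-.154,-.254),(-.154,.254)])
P=toplane("top",tc,.054)[:,:2]; t,a,r=fit2(M,P); print("tray top",t,np.degrees(a),r)
sz=lambda a:(np.array(a)+.5)/4.4-.5+[190,140]
sc=sz([(563,42),(640,481),(64,480),(157,42)])
P2=toplane("side",sc,.054)[:,:2]; t2,a2,r2=fit2(M,P2); print("tray side",t2,np.degrees(a2),r2)
S=np.array([(.022,.12),(.022,-.12),(-.022,-.12),(-.022,.12)])
s=z2([(260,241),(569,281),(561,336),(253,298)])
Q=toplane("top",s,.046)[:,:2]; ts,as_,rs=fit2(S,Q); print("stack top",ts,np.degrees(as_),rs)
s=sz([(386,147),(359,346),(286,345),(325,147)])
Q=toplane("side",s,.046)[:,:2]; ts,as_,rs=fit2(S,Q); print("stack side",ts,np.degrees(as_),rs)
for n in("top","side"):
    d=np.load(n+"0.npz")["d"]; C=cloud(n,d)
    x,y,z=C[...,0],C[...,1],C[...,2]
    m=(abs(x-.52)<.11)&(abs(y)<.22)&(d>0)
    h=z[m]; print(n,"floor",np.median(h[h<.02]),"stacktop",np.median(h[(h>.035)&(h<.06)]))
    m2=m&(z>.036)&(z<.056)&(abs(x-.52)<.07)
    Q=C[m2][:,:2]; import cv2
    print(cv2.minAreaRect(((Q)*1000).astype(np.float32)))
    # wall top
    for nm in ("stack",):
        pass
E
```

```text
tray top [0.5306 0.0417] -3.753688454088273 [[-0.0002 -0.0002]
 [ 0.0004 -0.0004]
 [-0.     -0.0002]
 [-0.0001  0.0008]]
tray side [0.5359 0.0374] -3.6951609322885606 [[ 0.004  -0.0009]
 [-0.0003  0.0034]
 [-0.001   0.002 ]
 [-0.0027 -0.0045]]
stack top [0.5197 0.0287] -8.083172662639608 [[ 0.     -0.0003]
 [-0.0006  0.0002]
 [ 0.0008  0.0008]
 [-0.0002 -0.0007]]
stack side [0.5246 0.0304] -8.03625410264702 [[-0.0005 -0.0026]
 [ 0.0004  0.0059]
 [ 0.0003  0.0031]
 [-0.0002 -0.0064]]
top floor 0.006908170653712842 stacktop 0.04525799624381763
((531.78076171875, -34.83929443359375), (367.1570129394531, 136.6190948486328), 86.31581115722656)
side floor 0.007789699063464993 stacktop 0.04569518808345592
((530.1557006835938, -37.432647705078125), (365.966064453125, 137.97642517089844), 86.61077117919922)
```

Emit:
move_arm(moves=[[-15,2,-13,0,0.6,0],[-40,6,-35,0,1.6,0],[-75,12,-66,0,3,0],[-110,18,-97,0,4.5,0],[-145,24,-128,0,6,0],[-180,30,-160,0,7.3,0],[-215,36,-191,0,8.7,0],[-250,43,-222,0,10.2,0],[-285,50,-253,0,11.6,0],[-320,57,-284,0,13,0],[-355,63,-315,0,14.4,0],[-390,70,-346,0,15.8,0],[-420,75,-373,0,17,0],[-440,78,-390,0,17.8,0],[-452,80,-401,0,18.35,0],[-452,80,-401,0,18.35,0],[-452,80,-401,0,18.35,0]], claw=0, newtons=10)

```text
time_s: 2.32
tool_pos: [0.5021, -0.1217, 0.1534]
tool_rot: [-90.1, 0.0, 176.7]
force: [0.0, -0.3, -0.7]
grip_width: 0.0004
```

```bash
python3 - <<'E'
from h import *
import cv2
for n in ("top","side"):
    p,d=read_camera(n); np.savez(f"{n}1.npz",p=p,d=d)
    x0,y0=(125,120) if n=="top" else (170,100)
    c=p[y0:y0+170,x0:x0+225,::-1]
    cv2.imwrite(f"pics/{n}1.png",cv2.resize(c,None,fx=3.5,fy=3.5,interpolation=cv2.INTER_CUBIC))
o=env.get_obs(); print(o["tool_pos"],o["tool_rot"],o["force"],o["grip_width"],o["time_s"])
E
```

```text
[ 0.50002219 -0.12707739  0.15347056] [-8.99686668e+01 -3.07834173e-02  1.76327272e+02] [ 0.52365572 -0.19138159 -0.76357141] 0.0005537814053124646 2.4167
```

View pics/side1.png

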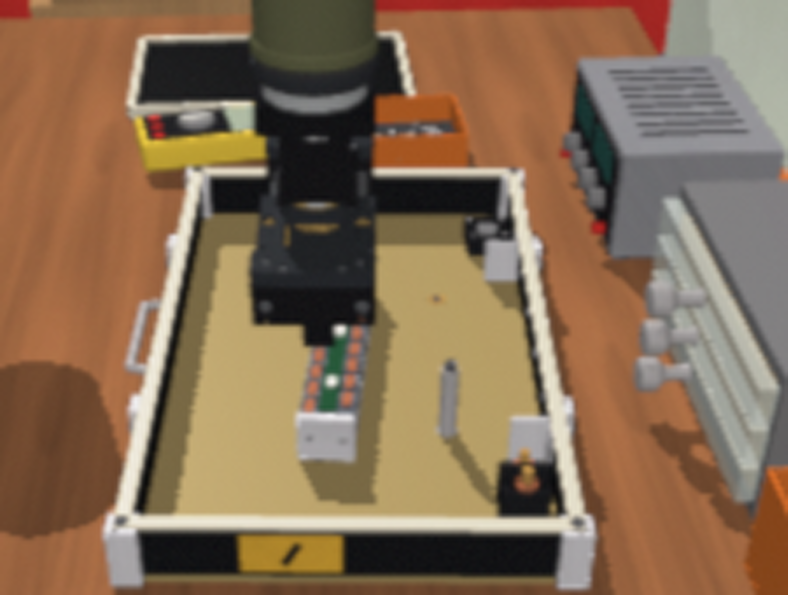

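View pics/top1.png

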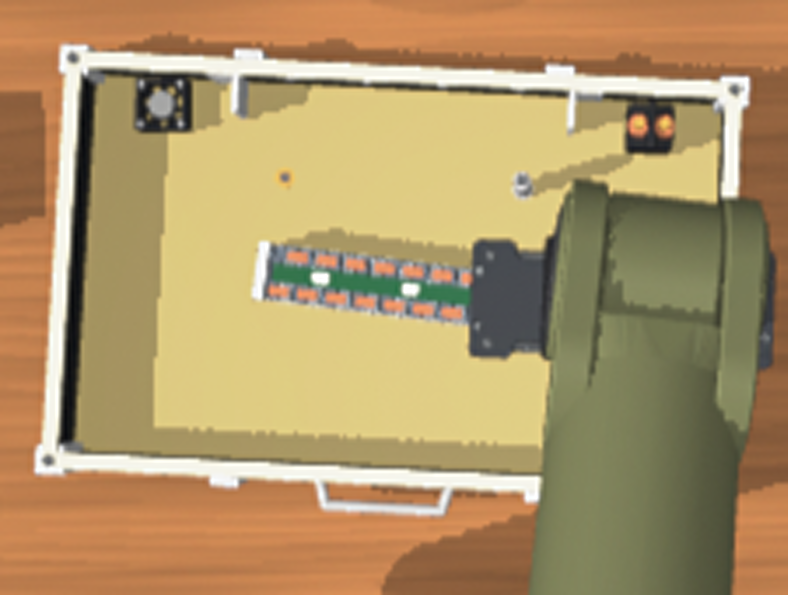

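```bash
python3 - <<'E'
from h import *
np.set_printoptions(precision=4,suppress=True)
d=np.load("side1.npz")["d"]; C=cloud("side",d)
m=(abs(C[...,0]-.5)<.06)&(abs(C[...,1]+.127)<.06)&(C[...,2]>.12)&(C[...,2]<.30)&(d>0)
Q=C[m]
for lo in np.arange(.13,.24,.01):
    q=Q[(Q[:,2]>lo)&(Q[:,2]<=lo+.01)]
    if len(q): print(round(lo,3),len(q),q.min(0),q.max(0))
d=np.load("top1.npz")["d"]; C=cloud("top",d)
m=(abs(C[...,0]-.5)<.06)&(C[...,1]<.02)&(C[...,1]>-.28)&(C[...,2]>.18)&(C[...,2]<.30)&(d>0)
Q=C[m];print(len(Q))
for lo in np.arange(.18,.30,.01):
    q=Q[(Q[:,2]>lo)&(Q[:,2]<=lo+.01)]
    if len(q): print(round(lo,3),len(q),q.min(0),q.max(0))
E
```

```text
0.14 18 [ 0.4931 -0.1359  0.1441] [ 0.5121 -0.1314  0.1497]
0.15 30 [ 0.4932 -0.1374  0.1502] [ 0.5122 -0.1322  0.1595]
0.16 6 [ 0.4957 -0.137   0.1601] [ 0.5121 -0.1343  0.1614]
0.22 3 [ 0.5345 -0.0792  0.2293] [ 0.5393 -0.0734  0.23  ]
0.23 240 [ 0.4637 -0.1638  0.2303] [ 0.5423 -0.0685  0.24  ]
743
0.22 23 [ 0.471  -0.0712  0.227 ] [ 0.5364 -0.0545  0.2299]
0.23 24 [ 0.4733 -0.0734  0.2301] [ 0.5363 -0.0546  0.2343]
0.25 691 [ 0.4602 -0.2178  0.2508] [ 0.5416 -0.0265  0.2599]
0.26 5 [ 0.4717 -0.0704  0.26  ] [ 0.5212 -0.0312  0.2651]
```

Emit:
move_arm(moves=[[-6,20,0,0,0,0],[-12,50,0,0,0,0],[-12,85,0,0,0,0],[-12,110,0,0,0,0],[-12,125,0,0,0,0],[-12,128,0,0,0,0],[-12,128,0,0,0,0],[-12,128,-3,0,0,0],[-12,128,-6,0,0,0],[-12,128,-9,0,0,0],[-12,128,-12,0,0,0],[-12,128,-12,0,0,0]])

```text
time_s: 3.42
tool_pos: [0.5135, -0.115, 0.0264]
tool_rot: [-90.0, 0.1, 176.3]
force: [0.2, -0.5, -0.1]
grip_width: 0.0007
```

Emit:
move_arm(moves=[[0,0,-3,0,0,0],[0,0,-6,0,0,0],[0,0,-9,0,0,0],[0,0,-12,0,0,0],[0,0,-16,0,0,0],[0,0,-20,0,0,0],[0,0,-24,0,0,0],[0,0,-28,0,0,0],[0,0,-32,0,0,0],[0,0,-36,0,0,0],[0,0,-36,0,0,0]])

```text
time_s: 4.33
tool_pos: [0.5153, -0.079, 0.0255]
tool_rot: [-90.0, -0.0, 176.3]
force: [0.1, -3.5, -0.4]
grip_width: 0.0006
```

```bash
cat >> h.py <<'E'
import cv2
def shot(k,views=("top","side")):
    for n in views:
        p,d=read_camera(n); np.savez(f"{n}{k}.npz",p=p,d=d)
        x0,y0=(125,120) if n=="top" else (170,100)
        c=p[y0:y0+170,x0:x0+225,::-1]
        cv2.imwrite(f"pics/{n}{k}.png",cv2.resize(c,None,fx=3.5,fy=3.5,interpolation=cv2.INTER_CUBIC))
    o=env.get_obs(); print(o["tool_pos"],o["tool_rot"],o["force"],o["time_s"])
T0=np.array([.5306,.0417]);A0=np.radians(-3.754)
def totray(P,t=T0,a=A0):
    c,s=np.cos(a),np.sin(a); return (np.asarray(P)-t)@np.array([[c,-s],[s,c]])
E
python3 -c "
from h import *
shot(2)"
```

```text
[ 0.51528582 -0.07910529  0.02552369] [-9.00382371e+01 -3.73603916e-03  1.76293052e+02] [ 0.42389056 -1.00731677 -0.38402463] 4.4333
```

View pics/side2.png

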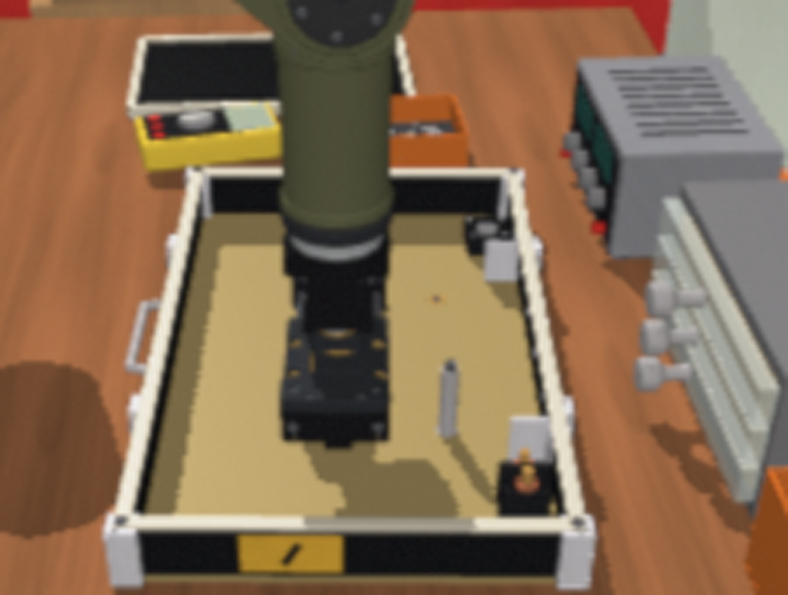

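View pics/top2.png

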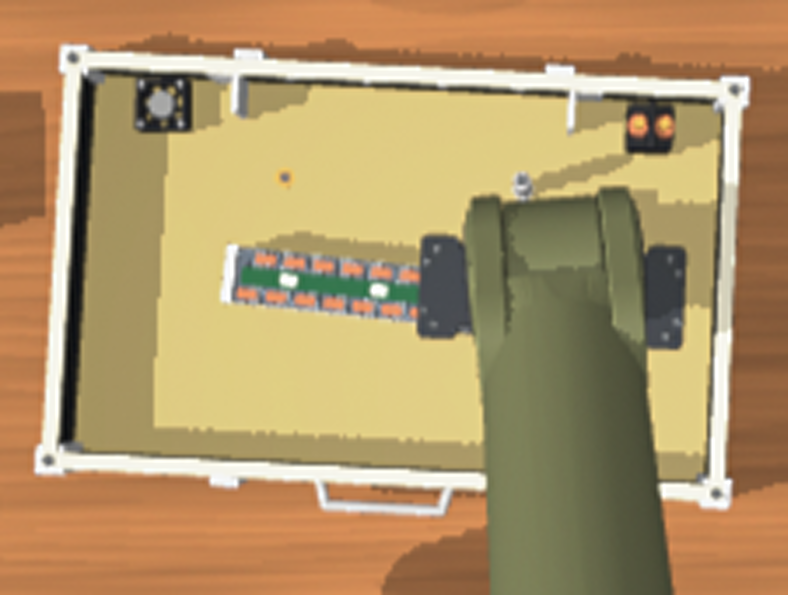

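Emit:
move_arm(moves=[[0,0,-4,0,0,0],[0,0,-8,0,0,0],[0,0,-12,0,0,0],[0,0,-16,0,0,0],[0,0,-20,0,0,0],[0,0,-24,0,0,0],[0,0,-28,0,0,0],[0,0,-32,0,0,0],[0,0,-36,0,0,0],[0,0,-40,0,0,0],[0,0,-40,0,0,0],[0,0,-28,0,0,0],[0,0,-5,0,0,0],[0,0,15,0,0,0],[0,0,25,0,0,0]])

```text
time_s: 5.68
tool_pos: [0.5135, -0.1073, 0.0256]
tool_rot: [-90.0, 0.0, 176.1]
force: [0.1, -0.7, 0.3]
grip_width: 0.0004
```

```bash
python3 -c "
from h import *
shot(3)"
```

```text
[ 0.51345426 -0.10681774  0.02550278] [-9.00083750e+01  1.95682691e-03  1.76026563e+02] [ 0.71407424  0.3164319  -0.00479099] 5.7833
```

View pics/top3.png

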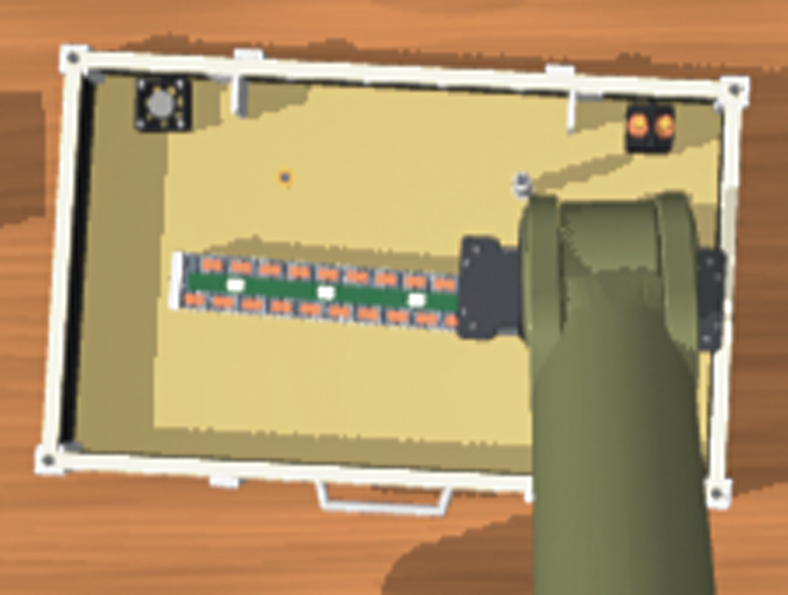

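Emit:
move_arm(moves=[[15,0,0,0,0,0],[40,0,0,0,0,0],[55,0,-5,0,0,0],[57,0,-25,0,0,0],[57,0,-55,0,0,0],[57,0,-80,0,0,0],[57,0,-92,0,0,0],[57,0,-92,0,0,0],[52,0,-92,0,0,0],[47,0,-92,0,0,0],[42,0,-92,0,0,0],[37,0,-92,0,0,0],[32,0,-92,0,0,0],[27,0,-92,0,0,0],[22,0,-92,0,0,0],[17,0,-92,0,0,0],[12,0,-92,0,0,0],[7,0,-92,0,0,0],[7,0,-92,0,0,0]])

```text
time_s: 7.37
tool_pos: [0.5138, -0.0133, 0.0253]
tool_rot: [-90.0, 0.1, 176.2]
force: [-0.5, -1.5, -1.3]
grip_width: 0.0005
```

```bash
python3 -c "
from h import *
shot(4)"
```

```text
[ 0.5136074  -0.01263821  0.02554243] [-9.00395014e+01  8.79787551e-02  1.76224107e+02] [ 0.18318365  0.04733763 -0.47688281] 7.4667
```

View pics/top4.png

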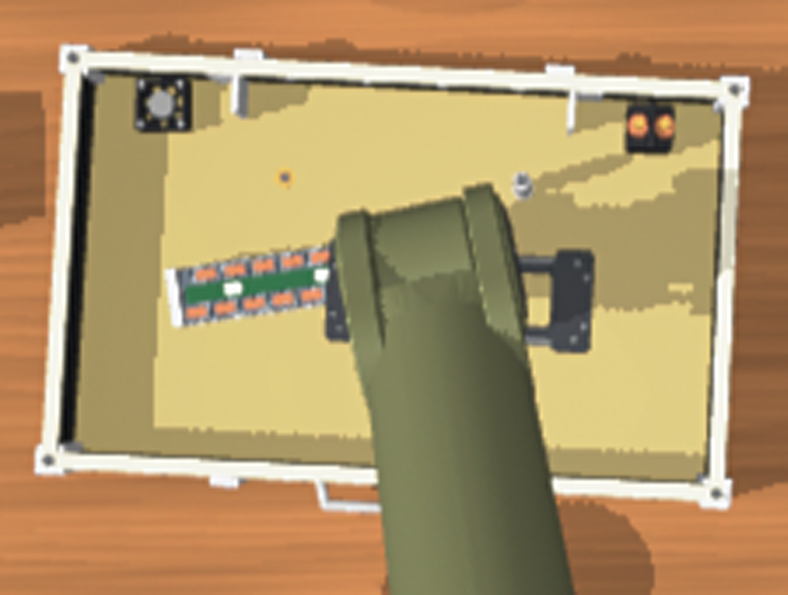

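View pics/side4.png

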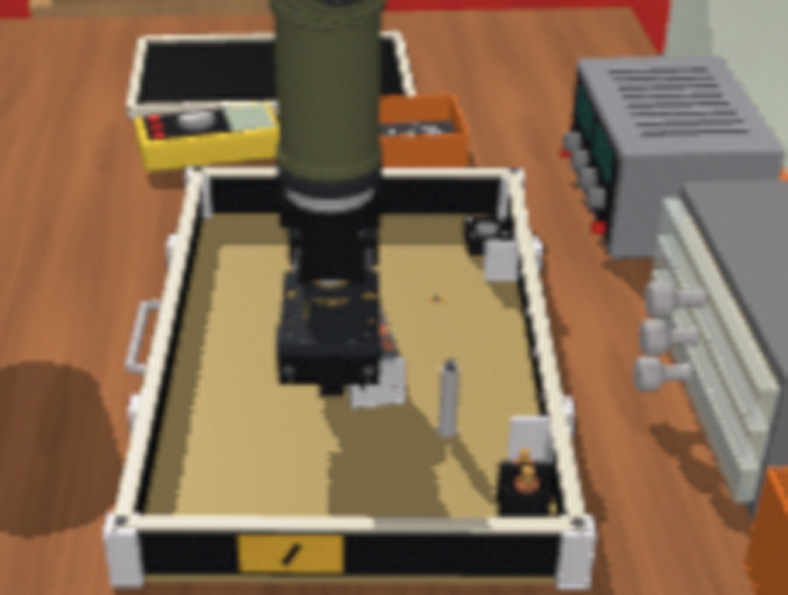

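Emit:
move_arm(moves=[[-5,0,0,0,0,0],[-10,0,0,0,0,0],[-15,0,0,0,0,0],[-20,0,0,0,0,0],[-22,0,0,0,0,0],[-22,0,0,0,0,0],[-8,0,3,0,0,0],[12,0,5,0,0,0],[30,0,5,0,-3,0],[40,0,0,0,-8,0],[40,0,-20,0,-13,0],[40,0,-50,0,-18,0],[40,0,-70,0,-20,0],[40,0,-80,0,-20,0],[40,0,-80,0,-20,0]])

```text
time_s: 8.72
tool_pos: [0.4789, 0.0725, 0.0261]
tool_rot: [-90.0, 0.2, -163.6]
force: [-0.1, -0.1, -0.5]
grip_width: 0.0006
```

```bash
python3 -c "
from h import *
shot(5)"
```

```text
[0.47838886 0.06903842 0.02555269] [-8.99549617e+01  2.15677996e-02 -1.63797183e+02] [ 0.25044394  0.332438   -0.2437381 ] 8.8167
```

View pics/top5.png

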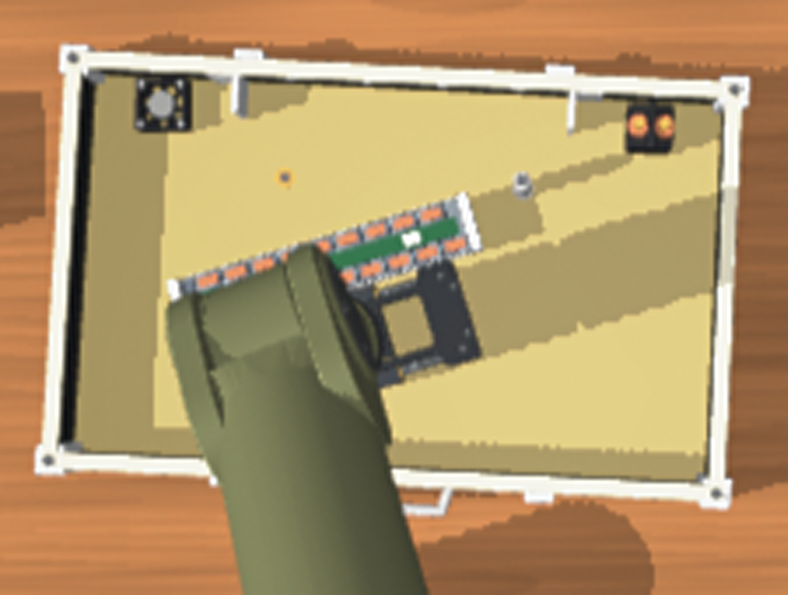

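View pics/side5.png

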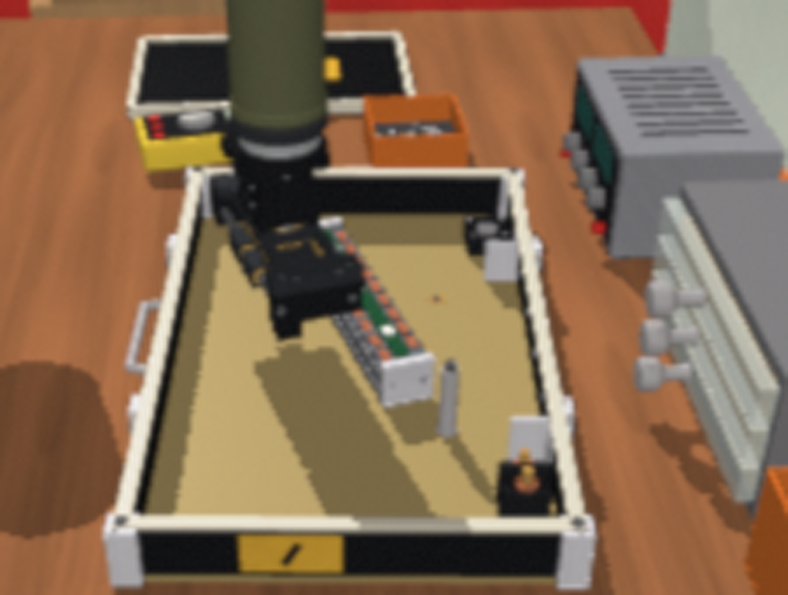

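```bash
cat >> h.py <<'E'
def z2(a): return (np.array(a,float)+.5)/3.5-.5+[125,120]
S4=dict(f0=(.022,.12),f1=(.022,-.12),n1=(-.022,-.12),n0=(-.022,.12),d0=(0,.0723),dc=(0,0),d1=(0,-.0723))
def stackpose(view="top",**k):
    Q=toplane("top",z2(list(k.values())),.046)[:,:2]; M=np.array([S4[i] for i in k])
    t,a,r=fit2(M,Q); tt=totray(t)*1000; th=np.degrees(a-A0)
    print("stack tray",tt.round(1),"theta",th.round(2),"res",(r*1000).round(1).tolist()); return tt,th
def post(): 
    o=env.get_obs(); print("post tray",(totray(o["tool_pos"][:2])*1000).round(1),"yaw-tray",(o["tool_rot"][2]-np.degrees(A0)-180+180)%360-180)
E
python3 - <<'E'
from h import *
stackpose(f0=(260,241),f1=(569,281),n1=(561,336),n0=(253,298),d0=(320,277),dc=(410,289),d1=(501,300))
stackpose(f1=(463,194),n1=(480,250),f0=(169,282),d1=(411,239))
stackpose(f1=(463,194),n1=(480,250),d1=(411,239))
print((totray(toplane("top",z2([(522,184)]),.070)[:,:2])*1000),"pillar top")
print((totray(toplane("top",z2([(285,177)]),.006)[:,:2])*1000),"insert")
post()
E
```

```text
stack tray [ -9.9 -13.6] theta -4.33 res [[-0.1, -0.4], [-0.7, 0.1], [0.7, 0.7], [-0.3, -0.8], [-0.0, -2.1], [-0.1, 0.4], [0.5, 2.2]]
stack tray [ 4.4 54.7] theta 19.38 res [[0.2, 1.1], [-0.8, 0.5], [0.5, -3.1], [0.1, 1.5]]
stack tray [ 4.6 55.9] theta 19.1 res [[0.4, 0.2], [-0.5, -0.7], [0.1, 0.5]]
[[ 72.38917131 -95.50343206]] pillar top
[[75.61872326 94.79682842]] insert
post tray [-53.9  23.9] yaw-tray 19.956816597593843
```

Emit:
move_arm(moves=[[-3,0,-5,0,0,0],[-12,0,-10,0,0,0],[-22,0,-10,0,0,0],[-29,0,-10,0,0,0],[-34,0,-10,0,0,0],[-39,0,-10,0,0,0],[-44,0,-10,0,0,0],[-49,0,-10,0,0,0],[-54,0,-10,0,0,0],[-59,0,-10,0,0,0],[-64,0,-10,0,0,0],[-69,0,-10,0,0,0],[-74,0,-10,0,0,0],[-74,0,-10,0,0,0]])

```text
time_s: 9.98
tool_pos: [0.5442, 0.0991, 0.0246]
tool_rot: [-90.0, -0.4, -163.8]
force: [-5.3, -1.5, 2.2]
grip_width: 0.0007
```

```bash
python3 -c "
from h import *
shot(6);post()"
```

```text
[0.54418376 0.09911396 0.02449324] [ -89.98202782   -0.33986898 -163.78893439] [-4.71384119 -1.41396924  1.71583929] 10.0833
post tray [ 9.8 58.2] yaw-tray 19.96506560729324
```

View pics/top6.png

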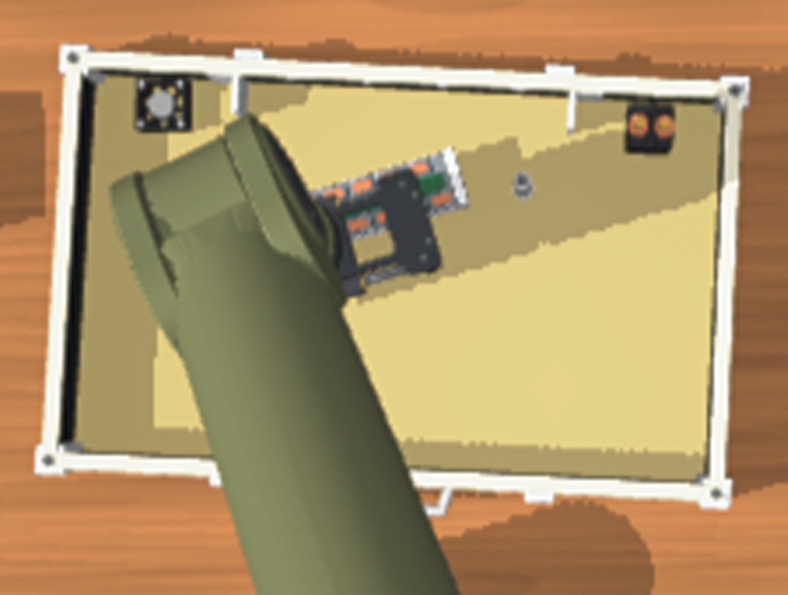

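```bash
python3 - <<'E'
from h import *
t,th=stackpose(f1=(450,149),n1=(468,205))
for e in (0,):
  c,s=np.cos(np.radians(19.9)),np.sin(np.radians(19.9))
  print("n",t[0]*c+t[1]*s)
E
```

```text
stack tray [35.5 65.9] theta 20.75 res [[0.7, 0.2], [-0.7, -0.2]]
n 55.82920776063304
```

Emit:
move_arm(moves=[[-5,0,0,0,0,0],[-10,0,0,0,0,0],[-15,0,0,0,0,0],[-18,0,0,0,0,0],[-18,0,0,0,0,0],[-10,0,0,0,0,0],[5,0,0,0,0,0],[10,0,-10,0,0,0],[10,0,-35,0,0,0],[10,0,-65,0,0,0],[10,0,-95,0,0,0],[10,0,-125,0,0,0],[8,0,-145,0,0,0],[0,0,-151,0,0,0],[-20,0,-151,0,0,0],[-40,0,-151,0,0,0],[-50,0,-151,0,0,0],[-50,0,-151,0,0,0]])

```text
time_s: 11.58
tool_pos: [0.5549, 0.2591, 0.0256]
tool_rot: [-90.0, 0.1, -163.9]
force: [-0.6, -0.2, -0.3]
grip_width: 0.0003
```

```bash
python3 -c "
from h import *
shot(7);post()"
```

```text
[0.55188923 0.25870305 0.02509356] [-9.00013701e+01 -4.95344452e-02 -1.63797425e+02] [-0.53065797 -0.07890883 -0.16959799] 11.6833
post tray [  7.  217.9] yaw-tray 19.95657540482307
```

View pics/top7.png

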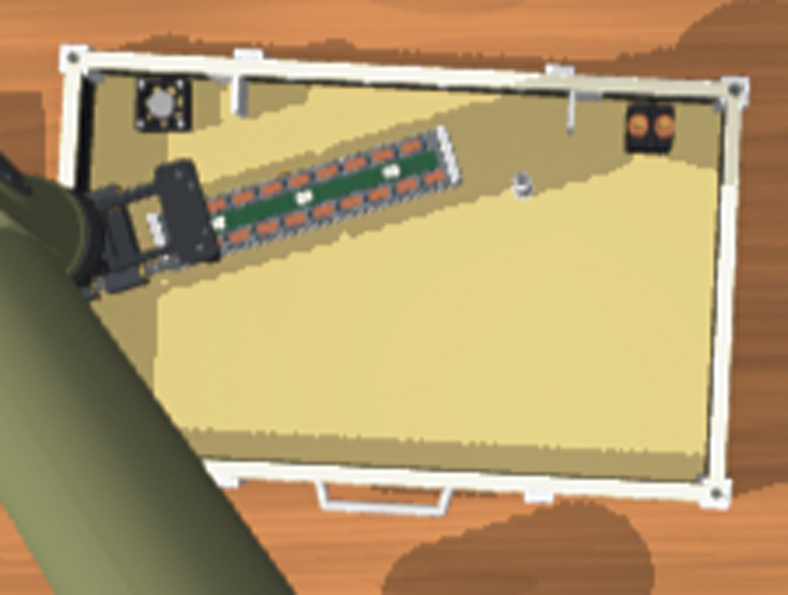

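View pics/side7.png

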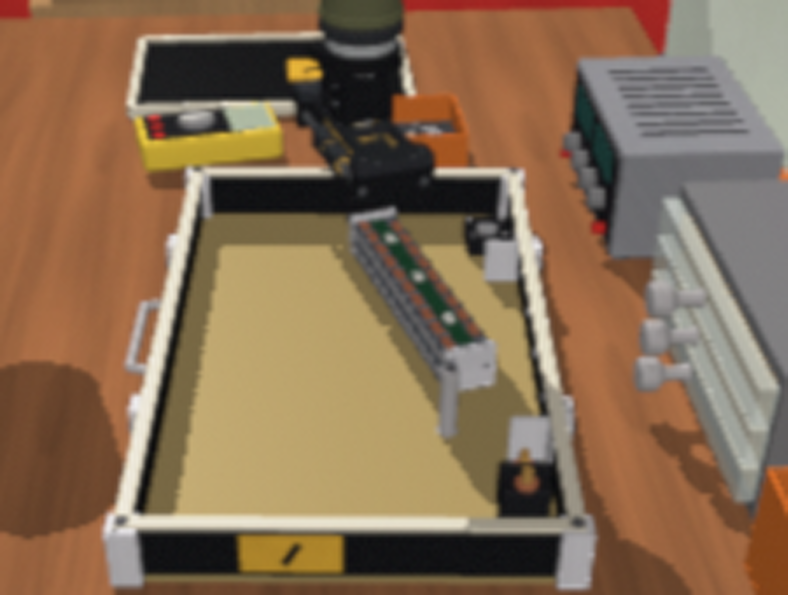

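```bash
python3 - <<'E'
from h import *
t,th=stackpose(f1=(442,126),n1=(461,182),dc=(304,198),d1=(391,171),d0=(219,222))
for k in (20,):
  c,s=np.cos(np.radians(th)),np.sin(np.radians(th))
  print("n",t[0]*c+t[1]*s,"pillar n",75*c-95*s)
  d=np.array([7-4,217.9])-t; print("post local", d[0]*c+d[1]*s,-d[0]*s+d[1]*c)
  # slide distance until far corner reaches x=148 or near corner y=-126
  fx=t[0]+22*c+120*s; ny=t[1]-22*s-120*c
  print((147-fx)/s,(ny+125)/c)
E
```

```text
stack tray [56.2 72.3] theta 19.41 res [[0.0, 2.3], [-1.1, 0.1], [-0.4, -0.3], [-0.1, 2.1], [1.6, -4.3]]
n 77.0843961441858 pillar n 39.15725046399655
post local -1.8247752267164046 154.98495761453523
90.62735539215811 81.47792962428075
```

Emit:
move_arm(moves=[[0,0,4,0,0,0],[0,0,10,0,0,0],[0,0,15,0,0,0],[0,0,19,0,0,0],[0,0,23,0,0,0],[0,0,27,0,0,0],[0,0,31,0,0,0],[0,0,35,0,0,0],[0,0,39,0,0,0],[0,0,43,0,0,0],[0,0,47,0,0,0],[0,0,51,0,0,0],[0,0,55,0,0,0],[0,0,59,0,0,0],[0,0,59,0,0,0]])

```text
time_s: 12.93
tool_pos: [0.5689, 0.2011, 0.0255]
tool_rot: [-89.9, -0.0, -163.8]
force: [-1.1, 3.2, 0.6]
grip_width: 0.0004
```

```bash
python3 -c "
from h import *
shot(8);post()"
```

```text
[0.56890617 0.20117113 0.02551754] [-8.99111946e+01 -7.49259229e-03 -1.63801121e+02] [-0.03848161  2.10581931 -0.32347019] 13.0333
post tray [ 27.8 161.6] yaw-tray 19.95287944937968
```

View pics/top8.png

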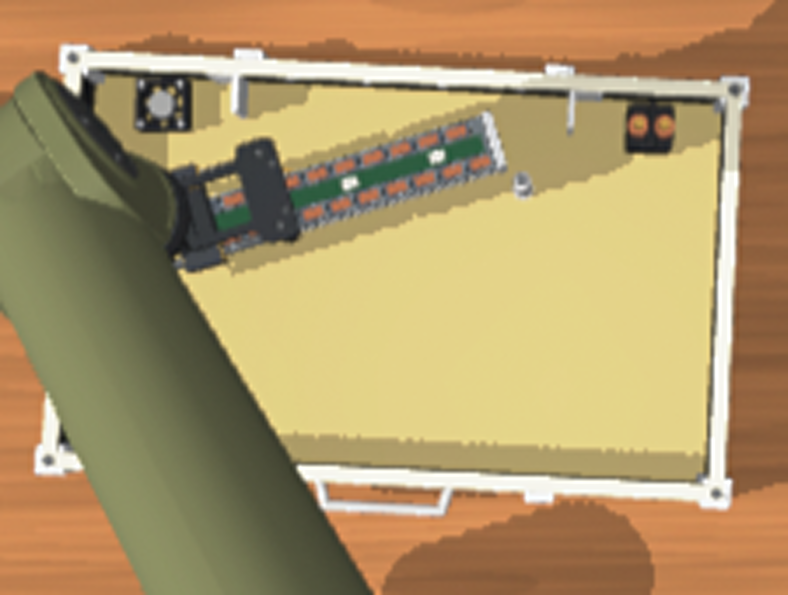

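View pics/side8.png

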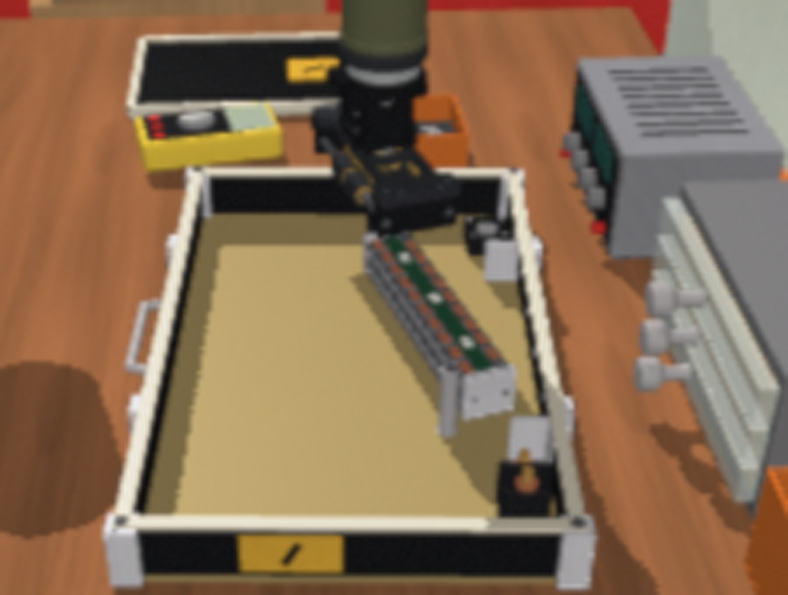

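```bash
python3 - <<'E'
from h import *
t,th=stackpose(f1=(488,110),n1=(506,167),dc=(349,183),d1=(436,156))
if 1:
  c,s=np.cos(np.radians(th)),np.sin(np.radians(th))
  print("n",t[0]*c+t[1]*s,"pillar n",75*c-95*s)
  d=np.array([27.8-4,161.6])-t; print("post local", d[0]*c+d[1]*s,-d[0]*s+d[1]*c)
  fx=t[0]+22*c+120*s; ny=t[1]-22*s-120*c
  print((147-fx)/s,(ny+125)/c)
E
```

```text
stack tray [68.9 39. ] theta 19.73 res [[0.8, 0.5], [-1.2, -0.7], [0.2, -1.0], [0.1, 1.2]]
n 78.02017877417642 pillar n 38.53501536892546
post local -1.074246196033478 130.587822588135
50.07904283260466 46.3752180487641
```

Emit:
move_arm(moves=[[0,0,4,0,0,0],[0,0,8,0,0,0],[0,0,12,0,0,0],[0,0,16,0,0,0],[0,0,20,0,0,0],[0,0,24,0,0,0],[0,0,28,0,0,0],[0,0,32,0,0,0],[0,0,36,0,0,0],[0,0,40,0,0,0],[0,0,42,0,0,0],[0,0,42,0,0,0]])

```text
time_s: 14.03
tool_pos: [0.5802, 0.162, 0.0255]
tool_rot: [-90.0, -0.0, -163.8]
force: [-1.0, 3.7, 0.2]
grip_width: 0.0007
```

```bash
python3 -c "
from h import *
shot(9);post()"
```

```text
[0.58021518 0.16197697 0.02552599] [-8.99808404e+01 -7.00066190e-03 -1.63746493e+02] [-1.59288902  3.88955612  0.50036387] 14.1333
post tray [ 41.6 123.3] yaw-tray 20.007506799267162
```

View pics/top9.png

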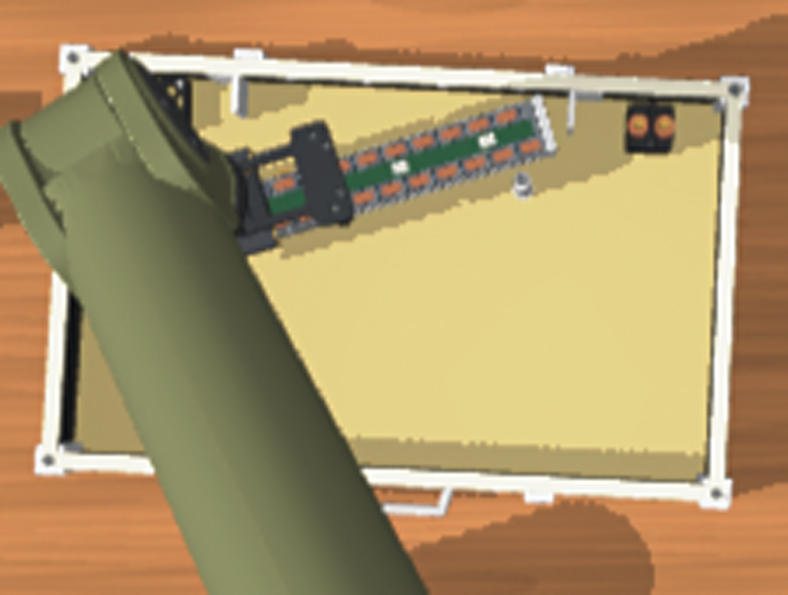

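View pics/side9.png

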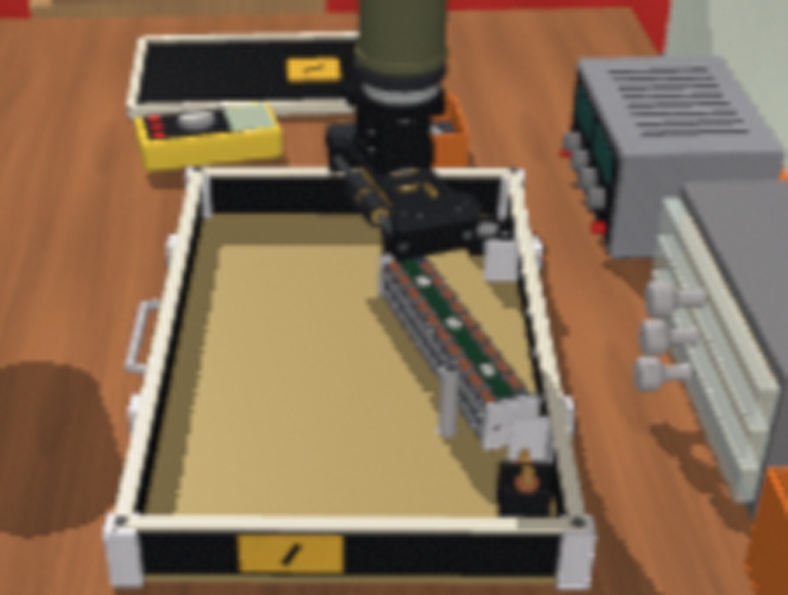

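```bash
python3 - <<'E'
from h import *
t,th=stackpose(f1=(538,94),n1=(556,151),dc=(401,167),d1=(487,140))
if 1:
  c,s=np.cos(np.radians(th)),np.sin(np.radians(th))
  print("n",t[0]*c+t[1]*s,"pillar n",75*c-95*s)
  d=np.array([41.6-4,123.3])-t; print("post local", d[0]*c+d[1]*s,-d[0]*s+d[1]*c)
  for k,(a,b) in S4.items(): print(k, t+1000*np.array([a*c-b*s,a*s+b*c]))
for z,pp in ((.046,(577,88)),(.046,(571,131)),(.046,(235,115)),):
  print("rib top",totray(toplane("top",z2([pp]),z)[:,:2])*1000)
E
```

```text
stack tray [83.   0.5] theta 19.92 res [[0.8, 0.9], [-1.3, -0.1], [0.4, -1.9], [0.2, 1.0]]
n 78.17496108067036 pillar n 38.15142975209962
post local -0.8206922634902796 130.8733071343233
f0 [ 62.75980599 120.85112961]
f1 [ 144.51793514 -104.79374251]
n1 [ 103.14970858 -119.78273286]
n0 [ 21.39157943 105.86213927]
d0 [58.32512088 68.50971611]
dc [82.95475728  0.53419838]
d1 [107.58439369 -67.44131935]
rib top [[ 151.3537872  -133.65811922]]
rib top [[ 117.85353001 -130.690472  ]]
rib top [[117.30281864 128.79558687]]
```

Emit:
move_arm(moves=[[0,0,-8,0,0,0],[3,0,-22,0,0,0],[18,0,-30,0,0,0],[33,0,-30,0,2,0],[43,0,-22,0,6,0],[50,0,0,0,12,0],[52,0,15,0,18,0],[52,0,21,0,20,0],[52,0,21,0,20,0]])

```text
time_s: 14.88
tool_pos: [0.5366, 0.1257, 0.0256]
tool_rot: [-89.9, 0.0, 176.1]
force: [-0.2, 0.5, -0.6]
grip_width: -0.0
```

Emit:
move_arm(moves=[[-4,0,0,0,0,0],[-12,0,0,0,0,0],[-20,0,0,0,0,0],[-25,0,0,0,0,0],[-30,0,0,0,0,0],[-35,0,0,0,0,0],[-40,0,0,0,0,0],[-45,0,0,0,0,0],[-50,0,0,0,0,0],[-55,0,0,0,0,0],[-60,0,0,0,0,0],[-65,0,0,0,0,0],[-65,0,0,0,0,0]])

```text
time_s: 15.97
tool_pos: [0.6026, 0.1227, 0.0257]
tool_rot: [-90.0, 0.1, 176.2]
force: [-0.0, -0.4, 0.3]
grip_width: 0.0003
```

```bash
python3 -c "
from h import *
shot(10);post()"
```

```text
[0.60231296 0.1224261  0.02586391] [-8.99772378e+01  1.19300434e-01  1.76208433e+02] [0.33066276 0.29733017 0.47693878] 16.0667
post tray [66.3 85.2] yaw-tray -0.03756683036067443
```

View pics/top10.png

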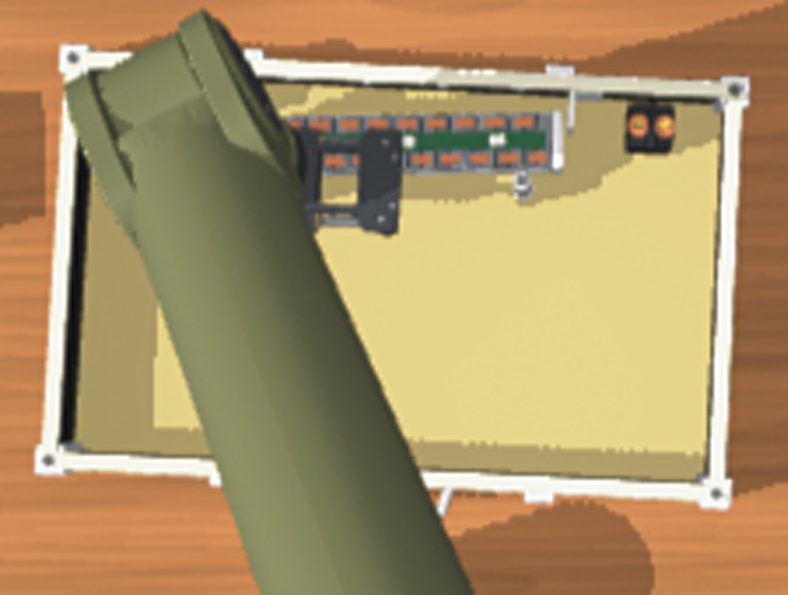

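View pics/side10.png

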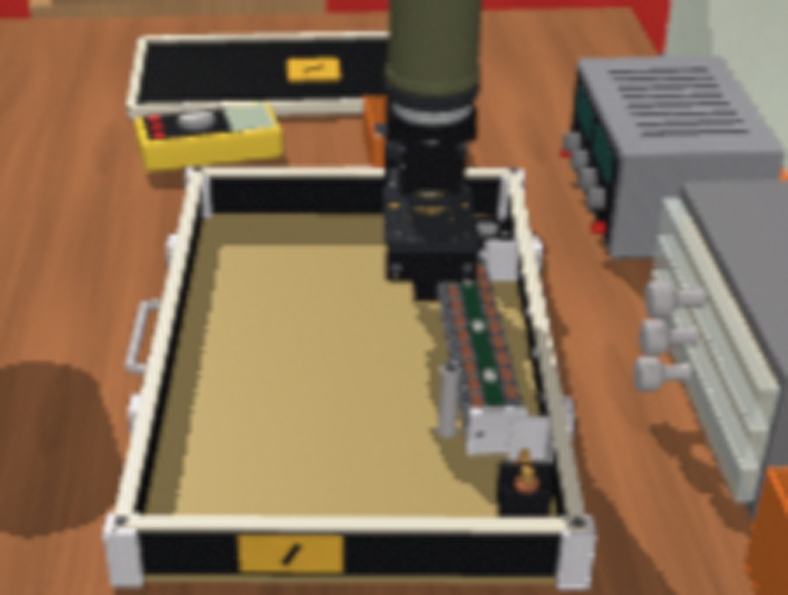

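```bash
python3 - <<'E'
from h import *
t,th=stackpose(f1=(564,111),n1=(563,169),dc=(408,141),d1=(497,139))
c,s=np.cos(np.radians(th)),np.sin(np.radians(th))
for k,(a,b) in S4.items(): print(k, t+1000*np.array([a*c-b*s,a*s+b*c]))
print(75*c-95*s+29, t[0]*c+t[1]*s)
E
```

```text
stack tray [104.3  -4.6] theta 3.08 res [[0.3, -1.3], [-0.6, -0.4], [-0.5, -1.0], [0.8, 2.7]]
f0 [119.81544538 116.41741506]
f1 [ 132.70178222 -123.23638174]
n1 [  88.76525281 -125.59887683]
n0 [ 75.87891597 114.05491998]
d0 [100.40834012  67.60497541]
dc [104.29034909  -4.59073088]
d1 [108.17235807 -76.78643717]
98.79096983640021 103.89341844147914
```

Emit:
move_arm(moves=[[8,0,0,0,0,0],[20,0,5,0,0,0],[22,0,25,0,0,0],[22,0,55,0,0,0],[22,0,80,0,0,0],[20,0,93,0,0,0],[10,0,93,0,0,0],[0,0,93,0,0,0],[-5,0,93,0,0,0],[-9,0,93,0,0,0],[-13,0,92,0,0,0],[-17,0,90,0,0,0],[-21,0,88,0,0,0],[-25,0,86,0,0,0],[-25,0,86,0,0,0]])

```text
time_s: 17.32
tool_pos: [0.6184, 0.0363, 0.0249]
tool_rot: [-89.9, -0.3, 176.3]
force: [-5.0, -3.3, 3.9]
grip_width: 0.0005
```

```bash
python3 -c "
from h import *
shot(11);post()"
```

```text
[0.61844672 0.03632353 0.02492691] [-89.91939166  -0.25615905 176.33407607] [-3.92960411 -2.42442264  1.95101112] 17.4167
post tray [88.   0.4] yaw-tray 0.0880760696491052
```

View pics/top11.png

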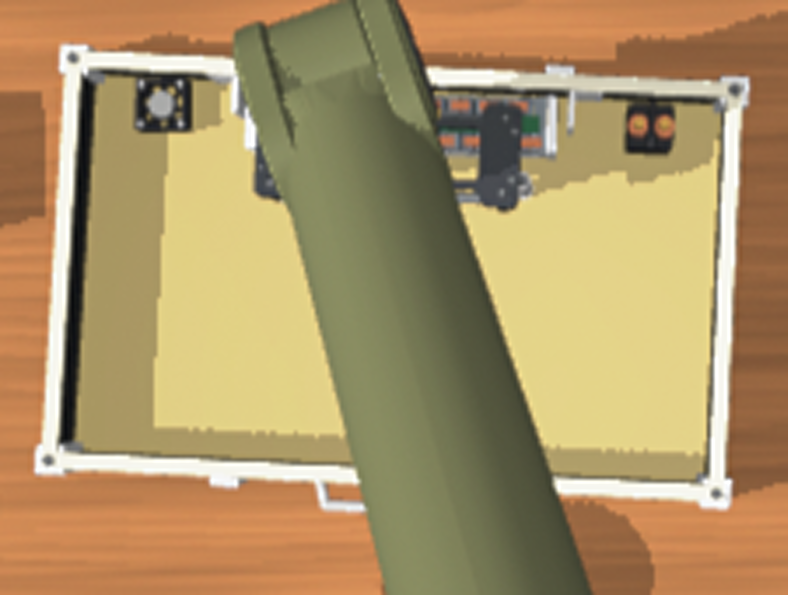

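View pics/side11.png

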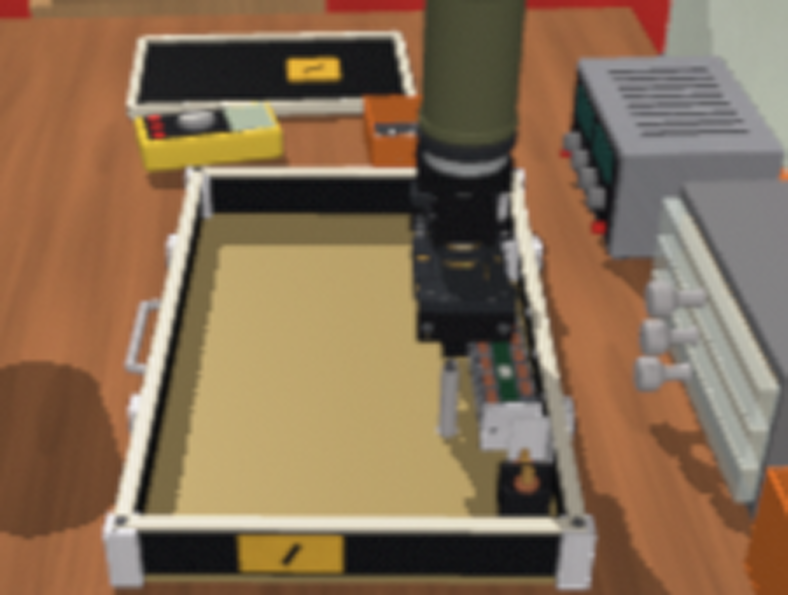

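```bash
python3 - <<'E'
from h import *
t,th=stackpose(f1=(557,96),n1=(555,153),n0=(247,149))
c,s=np.cos(np.radians(th)),np.sin(np.radians(th))
for k,(a,b) in S4.items(): print(k, t+1000*np.array([a*c-b*s,a*s+b*c]))
c=np.load("top11.npz")["p"][135:170,180:300,::-1]
cv2.imwrite("pics/z11.png",cv2.resize(c,None,fx=6.5,fy=6.5,interpolation=cv2.INTER_CUBIC))
E
```

```text
stack tray [117.9   0.3] theta 2.15 res [[0.1, 0.2], [-0.1, 1.2], [-0.0, -1.4]]
f0 [135.35374303 121.06875837]
f1 [ 144.34498484 -118.76276077]
n1 [ 100.375873  -120.4111551]
n0 [ 91.38463119 119.42036403]
d0 [115.15619642  72.57804677]
dc [117.86480801   0.32880163]
d1 [120.57341961 -71.92044351]
```

View pics/z11.png

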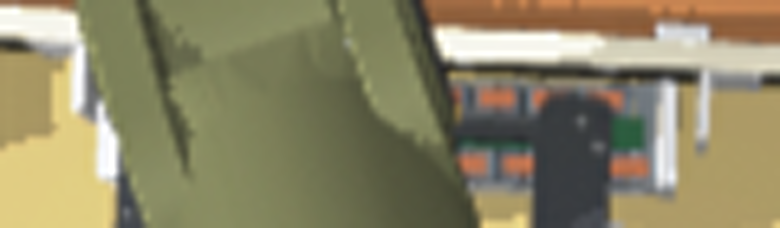

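Emit:
move_arm(moves=[[-3,0,0,0,0,0],[-6,0,0,0,0,0],[-7,0,0,0,0,0],[-7,0,0,0,0,0],[8,0,0,0,0,0],[14,0,-20,0,0,0],[14,0,-50,0,0,0],[14,0,-70,0,0,0],[12,0,-75,0,0,0],[6,0,-75,0,0,0],[2,0,-75,0,0,0],[-1,0,-75,0,0,0],[-4,0,-75,0,0,0],[-7,0,-75,0,0,0],[-9,0,-75,0,0,0],[-9,0,-75,0,0,0]])

```text
time_s: 18.75
tool_pos: [0.6325, 0.109, 0.0252]
tool_rot: [-89.9, -0.3, 176.1]
force: [-5.3, 0.4, 5.1]
grip_width: 0.0005
```

```bash
python3 -c "
from h import *
shot(12);post()"
```

```text
[0.63244895 0.10899964 0.02516283] [-89.94072028  -0.26640117 176.15585793] [-4.95898688  1.23106699  3.68272774] 18.85
post tray [97.2 73.8] yaw-tray -0.09014207323761525
```

View pics/top12.png

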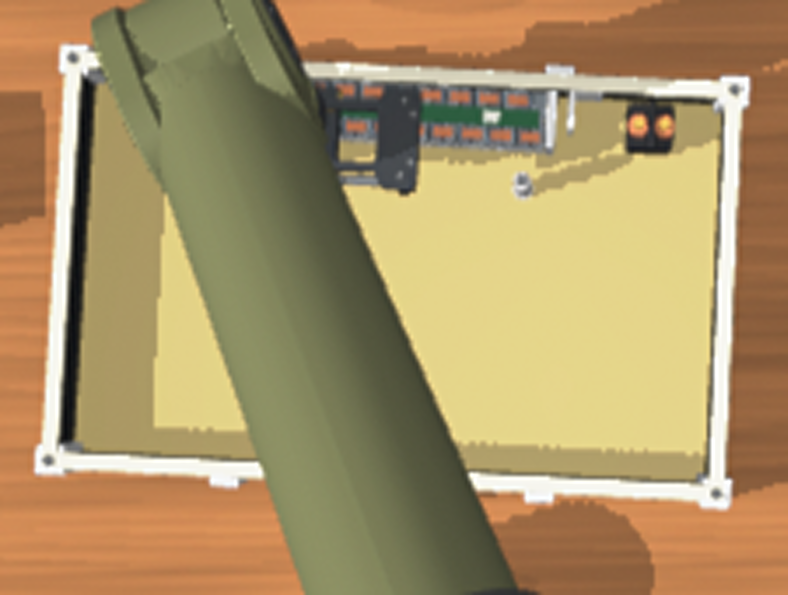

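Emit:
move_arm(moves=[[-1,0,0,0,0,0],[-2,0,0,0,0,0],[-2,0,0,0,0,0]])

```text
time_s: 19.1
tool_pos: [0.6325, 0.109, 0.0251]
tool_rot: [-89.9, -0.5, 176.2]
force: [-11.3, 0.5, 8.2]
grip_width: 0.0003
```

Emit:
move_arm(moves=[[-1,0,0,0,0,0],[-2,0,0,0,0,0],[-2,0,0,0,0,0]])

```text
time_s: 19.35
tool_pos: [0.6325, 0.1089, 0.0252]
tool_rot: [-89.8, -0.7, 176.2]
force: [-17.0, -0.5, 13.4]
grip_width: 0.0008
```

Emit:
move_arm(moves=[[6,0,0,0,0,0],[18,0,5,0,0,0],[20,0,30,0,0,0],[20,0,65,0,0,0],[20,0,95,0,0,0],[20,0,115,0,0,0],[18,0,124,0,0,0],[12,0,124,0,0,0],[9,0,124,0,0,0],[7,0,124,0,0,0],[5,0,124,0,0,0],[3,0,124,0,0,0],[2,0,124,0,0,0],[1,0,124,0,0,0],[1,0,124,0,0,0]])

```text
time_s: 20.6
tool_pos: [0.6251, -0.012, 0.0251]
tool_rot: [-89.9, -0.6, 176.4]
force: [-12.2, -0.4, 9.4]
grip_width: 0.0004
```

```bash
python3 -c "
from h import *
shot(13);post()"
```

```text
[ 0.6251065  -0.01197071  0.02517178] [-89.91890411  -0.53414303 176.41188628] [-12.20359365  -0.77832136   9.25127277] 20.7
post tray [ 97.8 -47.4] yaw-tray 0.1658862750061303
```

View pics/top13.png

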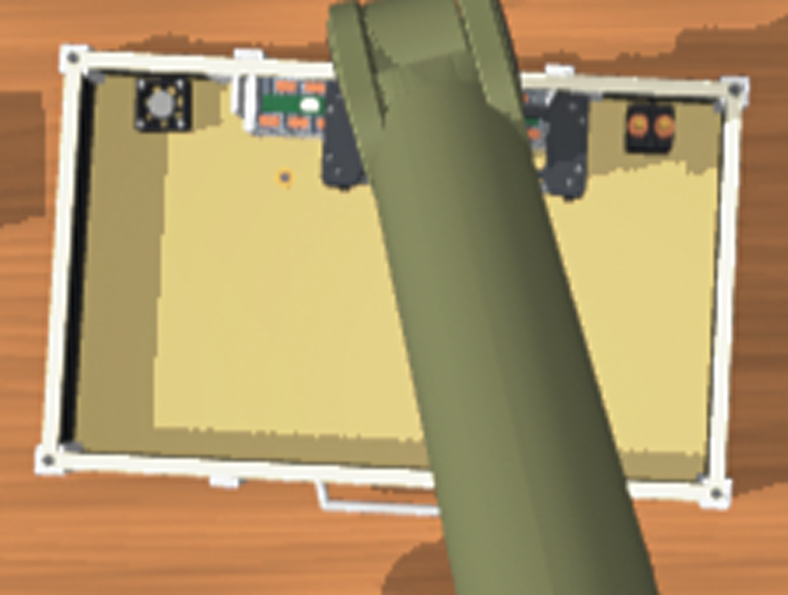

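Emit:
move_arm(moves=[[8,0,0,0,0,0],[15,0,-15,0,0,0],[15,0,-45,0,0,0],[15,0,-75,0,0,0],[15,0,-95,0,0,0],[10,0,-100,0,0,0],[6,0,-100,0,0,0],[4,0,-100,0,0,0],[2,0,-100,0,0,0],[1,0,-100,0,0,0],[0,0,-100,0,0,0],[0,0,-100,0,0,0]])

```text
time_s: 21.7
tool_pos: [0.6316, 0.0865, 0.025]
tool_rot: [-90.0, -0.5, 176.2]
force: [-11.7, 4.0, 8.3]
grip_width: 0.0002
```

Emit:
move_arm(moves=[[8,0,0,0,0,0],[18,0,15,0,0,0],[18,0,40,0,0,0],[12,0,50,0,0,0],[6,0,50,0,0,0],[3,0,50,0,0,0],[1,0,50,0,0,0],[0,0,50,0,0,0],[0,0,50,0,0,0]])

```text
time_s: 22.45
tool_pos: [0.628, 0.0331, 0.0239]
tool_rot: [-89.7, -0.7, 176.1]
force: [-13.0, -5.9, 6.4]
grip_width: 0.0003
```

Emit:
move_arm(moves=[[6,0,0,0,0,0],[20,0,0,0,0,0],[38,-5,0,0,0,0],[40,-30,0,0,0,0],[40,-65,0,0,0,0],[40,-100,0,0,0,0],[42,-135,5,0,0,0],[55,-150,30,0,0,0],[70,-150,65,0,0,0],[85,-150,100,0,0,0],[100,-150,138,0,0,0],[115,-150,176,0,0,0],[130,-150,214,0,0,0],[145,-150,252,0,0,0],[160,-150,290,0,0,0],[172,-150,325,0,0,0],[184,-150,360,0,0,0],[195,-150,395,0,0,0],[203,-150,420,0,0,0],[203,-150,420,0,0,0]])

```text
time_s: 24.12
tool_pos: [0.3997, -0.3768, 0.1758]
tool_rot: [-89.8, 0.0, 175.7]
force: [-0.6, -0.4, -0.5]
grip_width: 0.0001
```

```bash
python3 -c "
from h import *
shot(14)"
```

```text
[ 0.40308244 -0.37076178  0.17565944] [-9.00058241e+01  8.62670802e-02  1.76136821e+02] [0.64704655 0.43274244 0.40561254] 24.2167
```

View pics/top14.png

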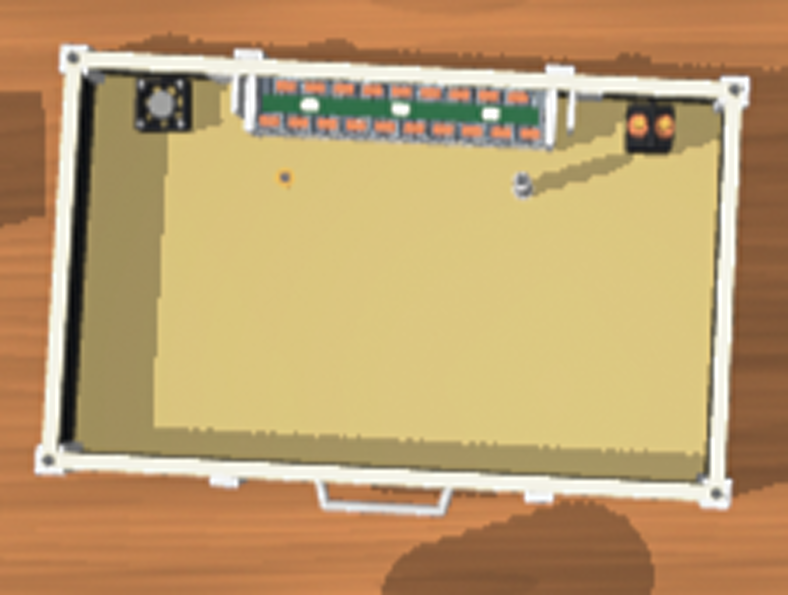

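View pics/side14.png

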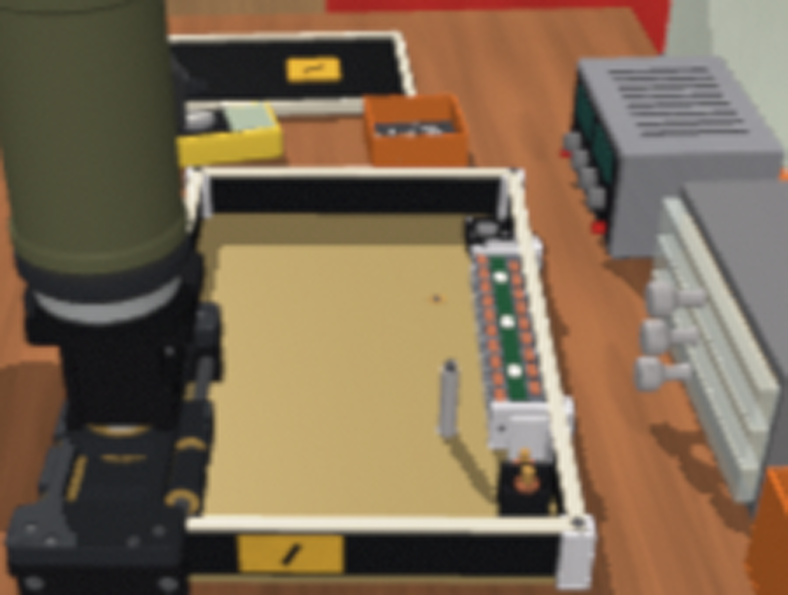

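```bash
python3 - <<'E'
from h import *
c=np.load("top14.npz")["p"][132:172,184:300,::-1]
cv2.imwrite("pics/z14.png",cv2.resize(c,None,fx=6.8,fy=6.8,interpolation=cv2.INTER_CUBIC))
stackpose(n1=(553,149),n0=(250,131),dc=(401,109),d1=(490,114),d0=(311,104))
stackpose(n1=(553,149),n0=(250,131))
d0=np.load("top0.npz")["d"];C=cloud("top",d0)
d=np.load("top14.npz")["d"];D=cloud("top",d)
m=(D[...,2]>.038)&(D[...,2]<.052)&(abs(D[...,0]-.64)<.06)&(abs(D[...,1]-.03)<.1)
P=totray(D[m][:,:2])*1000; print(np.median(D[m][:,2]))
for y in range(-90,100,20):
    q=P[abs(P[:,1]-y)<10]; q=q[q[:,0]<135]
    print(y,q[:,0].min().round(1))
o=env.get_obs()
p0=np.load("top0.npz")["p"].astype(int);p1=np.load("top14.npz")["p"].astype(int)
for n,(a,b,e,f) in dict(fan=(160,140,182,160),cont=(300,148,322,168)).items():
    print(n,abs(p0[b:f,a:e]-p1[b:f,a:e]).max())
E
```

```text
stack tray [127.5   0.6] theta -0.42 res [[-1.3, 1.8], [-1.2, -4.1], [0.8, 0.5], [1.1, 4.0], [0.5, -2.2]]
stack tray [126.4  -0.7] theta -0.55 res [[0.2, 3.0], [-0.2, -3.0]]
0.04427195602652235
-90 70.0
-70 107.1
-50 106.8
-30 107.7
-10 106.9
10 106.7
30 107.8
50 106.7
70 106.4
90 107.5
fan 6
cont 50
```

View pics/z14.png

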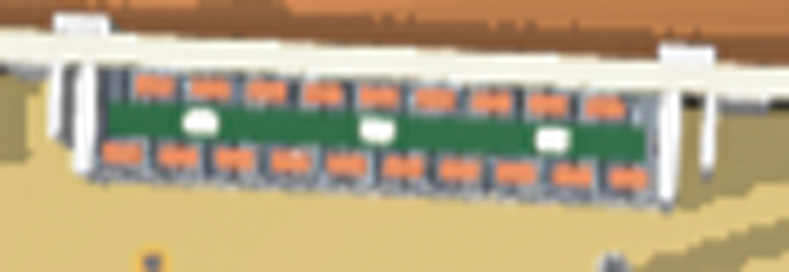

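```bash
python3 - <<'E'
from h import *
g=lambda k,n:cv2.cvtColor(np.load(f"{n}{k}.npz")["p"],cv2.COLOR_RGB2GRAY).astype(np.float32)
for n,a,b,e,f in (("top",300,148,322,168),("top",160,140,182,160),("side",305,215,335,250)):
    print(n,cv2.phaseCorrelate(g(0,n)[b:f,a:e].copy(),g(14,n)[b:f,a:e].copy()))
p0=np.load("top0.npz")["p"].astype(int);p1=np.load("top14.npz")["p"].astype(int)
D=abs(p0-p1).max(2)[148:168,300:322]; print((D>25).sum(),np.argwhere(D>25)[:10].tolist())
o=env.get_obs(); print(o["force"],o["time_s"],np.abs(o["joint_velocities"]).max())
E
```

```text
top ((0.08219983199703229, 0.049814192553125025), 0.9691520353158315)
top ((0.005667083558709152, 0.005267150781207874), 0.9965680816521247)
side ((0.07435634097454447, 0.08139475804968654), 0.9153457014649002)
3 [[7, 0], [8, 0], [9, 0]]
[0.64704655 0.43274244 0.40561254] 24.2167 2.5387476164544416
```

Emit:
move_arm(moves=[[0,0,0,0,0,0],[0,0,0,0,0,0],[0,0,0,0,0,0],[0,0,0,0,0,0]])

```text
time_s: 24.55
tool_pos: [0.4032, -0.3689, 0.1757]
tool_rot: [-90.0, 0.0, 176.4]
force: [0.0, -0.4, 0.1]
grip_width: 0.0005
```

```bash
python3 -c "
from h import *
print(env.get_obs()['tool_pos']); print(job.sign_off())"
```

```text
[ 0.40322212 -0.36889037  0.17572902]
the job is handed in; nothing more can be done
None
```

The stack is in its bay: flat, flush along the far wall and between the two ribs. I handed the job in at about 24.6 s, with the gripper parked clear of everything.

**What I did:** I kept the fingers closed and only pushed from outside. I slid the stack left, angled it about 20° and slid its right-hand end in behind the pillar. Then I swung the other end home and pressed it against the wall at four places along its near side.

**Last checks:**
- **Position:** the camera fit puts the stack centre at tray x 126.4–127.5 mm and y about ±1 mm, against a target of 128 and 0. The fitted angle was about -0.5°, with residuals up to 4 mm.
- **Flush:** depth readings put the near edge at x 106.4–107.8 mm along its visible length, against 106 if fully flush. Finger contact at two points about 120 mm apart agreed to within 0.6 mm.
- **Other things:** the fan and contactor had not moved, to within 0.1 pixel. I did not measure the bench items for movement.
- **Forces:** every reading was under about 22 N.

**Disagreements:** the two cameras placed the tray about 5 mm apart in x. I judged everything relative to the tray in the top view, which agreed with the finger contact at the wall. The -90 mm depth sample (x 70) most likely hit the pillar, so I left it out.

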